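Trim the fine adjuster, then index the microscope specimen slide to its next hole

TASK

First turn the black fine-adjust knob of the specimen slide until the yellow pointer lines up with the red mark. Then pull up the orange lock plunger, slide the blue carriage along to the next hole of the index bar (one hole on, away from the fine-adjust knob) and let the pin go fully home in it; finish while still holding the orange knob, with the pin kept fully home and the pointer still on the mark. Leave the two bottles and the jar beside it standing where they are.

Things in the scene. Friction and masses are not known exactly. Their poses are not given: they have to be found in the camera images.
- stage_base: White base plate of the specimen slide, fixed on the bench, 130 x 380 x 14 mm. Origin at the centre of its underside; its y axis runs along the rails, x across them, z up. Along the middle lies an aluminium index bar, 26 mm wide, its top 42 mm above the bench, with four black holes 45 mm apart. The fine adjuster stands at the -y end, its axis at y = -145 mm; the scale shelf lies on the +x side of that end.
- fine_knob_grip (a point): Point on the vertical axis of the black fine-adjust knob at the height to grip it (77 mm above the bench). The knob's grip is a bar 40 mm long along this point's x, 14 mm thick along its y, from 52 to 84 mm above the bench, on a disc of 42 mm diameter whose top is 54 mm above the bench. Turns about z with the knob. Friction about 0.03 N m; it stays where it is left.
- fine_knob (a joint): Turn of the fine-adjust knob in rad, 0 to 4.0, growing clockwise seen from above; starts at 0. Each rad moves the yellow pointer 8 mm towards the base's +y.
- pointer_tip (a point): Tip of the yellow pointer, a small slider with a finger 3 mm wide that points to the base's +x over the scale beside the knob. It moves along the base's y, driven by the fine knob alone.
- mark_point (a point): Point on the end face of the red mark (5 mm wide along y, 16 mm long, 6 mm high) that faces the pointer tip. Its x and y axes are parallel to the base's. The pointer is lined up when pointer_tip and mark_point have the same y in this frame; it starts 10 to 22 mm to the -y side of it.
- pull_grip (a point): Centre of the orange pull knob on top of the carriage: an upright cylinder of 26 mm diameter, 30 mm high, with its centre 89 mm above the bench when the pin is home; 12 mm of clear space between its underside and the blue carriage top (62 mm above the bench). It is fixed to the lock pin and rides along on the carriage.
- pull_knob: The same orange pull knob; origin at the centre of its underside, 74 mm above the bench when the pin is home, z up.
- plunger (a joint): Lift of the lock plunger in m: 0 = pin fully home in a hole, 0.018 = top stop. A spring pulls it down with about 3 N at 0 and 6 N at 15 mm. The pin (8 mm, round-tipped, in holes 10 mm wide) is clear of the holes above 0.012; let down between holes it rests on the bar at about 0.012.
- carriage (a joint): Travel of the blue carriage (98 x 60 mm bridge, its top 62 mm above the bench, with a black specimen plate on the far side) along the base's +y in m: 0 = pin over its first hole (start), 0.045 = over the next hole; more holes at 0.090 and 0.135. About 1.5 N of friction; it moves only with the pin lifted and is not sprung.
- start_hole (a point): Centre of the mouth of the hole that holds the pin at the start, on the index bar's top, 42 mm above the bench.
- next_hole (a point): Centre of the mouth of the next hole, 45 mm from the first along the base's +y, 42 mm above the bench.
- amber_mid (a point): Bystander: middle of a loose amber glass bottle, 44 mm in diameter, 95 mm high, upright.
- jar_mid (a point): Bystander: middle of a loose clear stain jar with a blue lid, 56 mm in diameter, 65 mm high, upright.
- rinse_mid (a point): Bystander: middle of a loose white rinse bottle with a red cap, 64 mm in diameter, 150 mm high, upright.
Mind the look-alikes: they are no part of the job. Several things look just like the part that bears rinse_mid: the one meant starts farthest from the robot's base.

How it is judged (in metres and radians):
On the way, in this order (a step that is already met when the one before it is completed fails the run):
1. the pointer is lined up with the red mark, the carriage still locked in its first hole (y of pointer_tip in the frame of mark_point between -0.0025 and 0.0025 m and value of joint carriage between -0.004 and 0.004 m and value of joint plunger below 0.004 m), for 0.3 s.
2. the lock plunger is pulled up clear of the first hole (value of joint plunger above 0.011 m and value of joint carriage between -0.006 and 0.03 m), for 0.1 s.
3. the carriage is at the next hole with the pin home, the orange knob held (value of joint carriage between 0.041 and 0.049 m and value of joint plunger below 0.0025 m and contact force between the fingers and pull_knob above 1 N), for 0.2 s.
At the end, for the whole second after the job is handed in: The pointer is within 2.5 mm of the red mark, the carriage is at the next hole (within 4 mm of 45 mm) at rest, the pin is home (plunger lifted less than 2.5 mm), and the fingers still hold or press the orange knob (more than 1 N); the bystanders stand (all of step 3 and y of pointer_tip in the frame of mark_point between -0.0025 and 0.0025 m and velocity of joint carriage between -0.01 and 0.01 m/s and angle between each of amber_mid, jar_mid, rinse_mid's own z axis and vertical below 0.2 rad); the arm keeps its last pose, push and grip.
It fails at once if a bystander bottle or jar is shifted by more than 30 mm (distance of any of amber_mid, jar_mid, rinse_mid from where it was at the start of the episode above 0.03 m).
It fails at once if the carriage is run on past the next hole (value of joint carriage above 0.065 m).
It also fails if it takes over 72 s, if anything falls off the work surface, if the arm or the gripper's body presses on something with over 40 N, if the wrist force passes 120 N, or if a joint passes its speed limit or range.

ROBOT

A 6-joint arm with a two-finger parallel gripper is mounted at the origin on the work surface. World frame = base frame: x ahead of the robot, y to its left, z up, the work surface at z = 0. Lengths are in mm, angles in rad, forces in N, time in s.
With the tool pointing down it reaches from about 400 to 925 mm from the base axis. Payload 12.5 kg.
Tool frame: the origin (TCP) lies on the centre line of the jaws, within the pads' length; the fingertips stand 19 mm ahead of it and the grasp point (between the pads) is the TCP; z points along the fingers, y is the line along which they close (so a half turn about z gives the same grasp; the last joint's range is limited). The gripper opens to 95 mm and grips with 3 to 60 N. Pads are 20 mm wide; open, the fingers measure 119 mm over their backs; the gripper's body (75 mm by 180 mm) begins 59 mm behind the grasp point.
Start: joints at [1.203, 0.491, 1.559, -0, 1.092, -0.106], TCP at [161.745, 603.727, 203.161] pointing down, gripper open.
Joint ranges: [-3.1, 3.1], [-0.84, 2.19], [0.05, 2.79], [-1.13, 4.28], [0.06, 2.93], [-2.69, 2.69]. Speed limits (rad/s): [2.22, 2.22, 2.79, 3.14, 3.14, 3.14].

INTERFACE

Orientations are given as [roll, pitch, yaw] about the fixed x, y, z axes, in that order (R = Rz(yaw) Ry(pitch) Rx(roll)).
In Python, from cell import state, read_camera, job_done gives the robot as it stands.
- The arm moves only by the tool arm_command, never from a script. Its argument "deltas" is a list of rows, each an object of numbers: "dx", "dy", "dz": the shift along the world's x, y, z in m; "yaw": the turn about the world's z in degrees. In form: [{"dx": .., "dy": .., "dz": .., "yaw": ..}, ...]. A call has 1 to 20 rows; each row shifts and turns the commanded pose from where the row before left it; what a row does not reach is not made up. A row lasts 1/10 s, in which the tool goes at most 50 mm and 8.59 degrees, less where a joint would pass 70% of its speed; a pose out of reach is approached as far as the arm can. A call with a gripper value outside its range is refused whole. "gripper" is the finger opening in m, from 0 to 0.0951, set as the call begins (left out, the last holds). The fingers move at their own pace and stop on an object; the grip force is fixed at half the most. Time passes only in rows, so rows that do not move let the fingers close. It gives the time, the measured TCP pose, the force, the opening and the grip force at its end, in the units of the state.
- state(): the state, without advancing time (a new reading comes with each control period).
- read_camera(name): name is "scene" or "top" or "wrist"; returns a dict with "color" (420x560x3 uint8, red, green, blue), "range_z" (420x560 float32, mm along the optical axis (not along the pixel's ray), 0 where there is no reading), "fx", "fy", "cx", "cy" (pixels), "k1" (the pictures are not rectified: a ray, as slopes to the right and down, at radius r is drawn at 1 + k1 r^2 times it, then the intrinsics apply), "extrinsics" (4x4, takes a point from camera to world coordinates). Camera axes: x right, y up, looking along -z (the intrinsics and any distortion apply to the point x, -y, -z); pixel columns grow to the right and rows downward; lengths in mm; the calibration is good to about 2 mm. A picture is of the moment at which its call begins.
- job_done(): hands the job in; it is judged then, once.
The state is a dict: "t": time; "joints": joint angles; "qvel": joint speeds; "tau": joint torques, N m; "eef_pos": TCP position; "tcp_rot": TCP orientation; "ft_force": force on the tool from outside, world axes, zero at the start; "moment": the same for the moment, N m; "opening": opening from 0.0 (shut) to 1.0 (fully open); "grip_force": force on a finger pad.
Only numpy, scipy, OpenCV 4.12 (cv2) and the standard library are available. Lean on these libraries where they do the work, as an engineer would, in place of code of your own. Each camera call takes 0.05 s, during which the arm holds its last target. There are 200 camera calls.

## Working session

There is one attempt and no reset: what is moved stays moved. The work goes in short steps, Python scripts to look and compute and a tool call to move; the robot and the scene stay as the last step left them, time stands still between calls to the robot, and variables do not carry over. Pictures are saved under pics/ and viewed, at most 10 in all, crops included, and the job is handed in when it is done.

Besides the shell and the picture viewer there is one more tool, called after "Emit:" as name(argument=value, ...), one argument or row to a line, values as JSON. arm_command: Moves the arm, as the interface text tells. Its arguments: {"type":"object","properties":{"deltas":{"type":"array"},"gripper":{"type":"number"}},"required":["deltas"]}

```bash
mkdir -p pics
cat > h.py <<'E'
import numpy as np, cv2
from cell import state, read_camera, job_done
def save(c,n): cv2.imwrite('pics/'+n,c['color'][:,:,::-1])
def cloud(c):
    "world coords for every pixel (mm), nan where no reading"
    h,w=c['range_z'].shape
    u,v=np.meshgrid(np.arange(w),np.arange(h))
    p=np.stack([(u-c['cx'])/c['fx'],(v-c['cy'])/c['fy']],-1)
    q=p.copy()
    for _ in range(10): q=p/(1+c['k1']*(q**2).sum(-1,keepdims=True))
    z=c['range_z'].astype(float); z[z==0]=np.nan
    P=np.stack([q[...,0]*z,-q[...,1]*z,-z,np.ones_like(z)],-1)
    return (P@np.array(c['extrinsics']).T)[...,:3]
E
python3 - <<'E'
from h import *
for n in ('scene','top'):
    c=read_camera(n); save(c,n+'0.png'); np.savez(n+'0.npz',W=cloud(c),C=c['color'])
print(state())
E
```

```text
{'t': 0.1, 'joints': array([ 1.20340627e+00,  4.91512830e-01,  1.55938962e+00,  6.50550782e-06,
        1.09169061e+00, -1.05595653e-01]), 'qvel': array([-0.00169691, -0.00068019, -0.00287692,  0.00067158,  0.00172723,
       -0.00179034]), 'tau': array([ 2.33250183e-03, -6.13625622e+01, -2.58607990e+01,  6.93391054e-02,
        4.70677461e-02, -2.86940076e-05]), 'eef_pos': array([161.65188605, 603.50138663, 202.61138752]), 'tcp_rot': array([-3.14059843e+00, -1.11180249e-04,  2.87979519e+00]), 'ft_force': array([-0.22570868,  0.30224962,  0.52457699]), 'moment': array([-0.07166993,  0.02082099, -0.01208309]), 'grip_force': 0.0, 'opening': 1.0022733411415796}
```

View pics/top0.png

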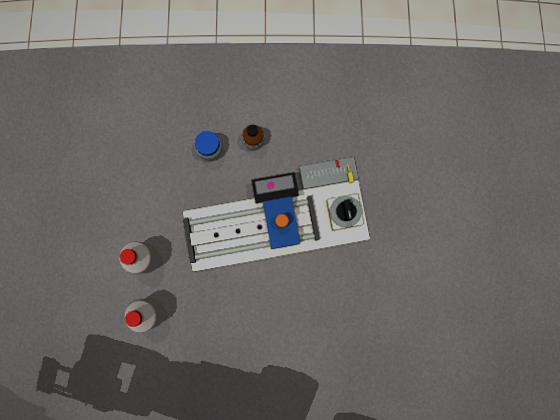

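View pics/scene0.png

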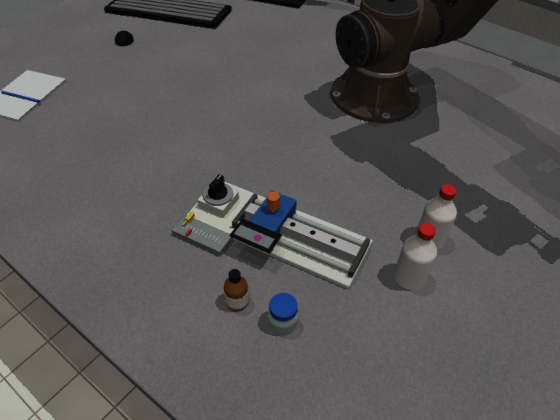

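The top view shows the knob at about (346,211), the pointer at (350,176), the red mark at (338,163) and the orange knob at (282,220). The holes are at (260,227), (238,231) and (216,235).

Run:
```python
from h import *
d=np.load('top0.npz');W=d['W'];C=d['C']
for n,(u,v) in dict(knob=(346,211),orange=(282,220),h2=(260,227),h3=(238,231),h4=(216,235),amber=(253,131),jar=(207,143),rin1=(128,257),rin2=(133,319),mark=(338,163),ptr=(350,177)).items(): print(n,W[v,u].round(1))
hsv=cv2.cvtColor(C,cv2.COLOR_RGB2HSV).astype(int);H,S,V=hsv[...,0],hsv[...,1],hsv[...,2]
def box(m,u0,u1,v0,v1):
    k=np.zeros(m.shape,bool);k[v0:v1,u0:u1]=1;return m&k
for n,m in dict(orange=box((H<15)&(S>180)&(V>120),268,298,208,234),yellow=box((H>20)&(H<35)&(S>150),335,365,160,190),red=box(((H<6)|(H>174))&(S>150),330,346,155,172),blk=box((V<45),330,362,195,228)).items():
    P=W[m];P=P[~np.isnan(P[:,0])]; print(n,len(P),np.median(P,0).round(1),P.min(0).round(1),P.max(0).round(1))
# knob bar: high points
m=box((W[...,2]>72),325,368,190,232);P=W[m];print('bar',len(P),P.mean(0));e,v=np.linalg.eigh(np.cov(P[:,:2].T));print(e**.5,v)
m=box((W[...,2]>8)&(W[...,2]<20)&(V>120),175,375,150,275);P=W[m][:,:2].astype(np.float32);print(cv2.minAreaRect(P))
```

```text
knob [584.3 -47.3  85.5]
orange [nan nan nan]
h2 [556.2 123.6  45.9]
h3 [548.3 168.5  43.1]
h4 [540.2 213.6  42.1]
amber [744.6 136.7  92.8]
jar [726.9 231.7  65.3]
rin1 [492.6 367.3 147.2]
rin2 [378.6 355.3 151.6]
mark [692.7 -40.6  25.8]
ptr [662.7 -65.5  25.8]
orange 118 [563.3  81.8 104.3] [553.4  70.1  96.4] [575.1  91.5 108.9]
yellow 57 [665.  -65.   27.9] [653.4 -73.5  14.2] [686.6 -60.6  32.6]
red 16 [694.2 -38.8  23.4] [686.8 -41.8  16.9] [699.  -36.2  29. ]
blk 297 [588.6 -47.4  59.3] [569.  -74.1  42.7] [609.5 -32.6  89.7]
bar 155 [588.48418429 -50.37183418  83.0106876 ]
[ 4.29503211 11.48330096] [[ 0.16012336 -0.98709701]
 [-0.98709701 -0.16012336]]
((586.8526000976562, 95.50137329101562), (177.2550506591797, 379.7864074707031), 10.169315338134766)
```

Emit:
arm_command(
  deltas=[
    {"dz":0.02},
    {"dx":0.025,"dy":-0.038,"yaw":1.5},
    {"dx":0.025,"dy":-0.038,"yaw":1.5},
    {"dx":0.025,"dy":-0.038,"yaw":1.5},
    {"dx":0.025,"dy":-0.038,"yaw":1.5},
    {"dx":0.025,"dy":-0.038,"yaw":1.5},
    {"dx":0.025,"dy":-0.038,"yaw":1.5},
    {"dx":0.025,"dy":-0.038,"yaw":1.5},
    {"dx":0.025,"dy":-0.038,"yaw":1.5},
    {"dx":0.025,"dy":-0.038,"yaw":1.5},
    {"dx":0.025,"dy":-0.038,"yaw":1.5},
    {"dx":0.025,"dy":-0.038,"yaw":1.5},
    {"dx":0.025,"dy":-0.038,"yaw":1.5},
    {"dx":0.025,"dy":-0.038,"yaw":1.5},
    {"dx":0.025,"dy":-0.038,"yaw":1.5},
    {"dx":0.025,"dy":-0.038,"yaw":1.5},
    {"dx":0.025,"dy":-0.038,"yaw":1.5},
    {"dx":0.026,"dy":-0.046,"yaw":1},
    {},
    {},
  ],
  gripper=0.05,
)

```text
$.deltas[0]: bad value
```

Run:
```python
from h import *
c=read_camera('wrist'); save(c,'w1.png'); np.savez('w1.npz',W=cloud(c),C=c['color'])
s=state();print(s['eef_pos'],s['tcp_rot'],s['joints'])
```

```text
[161.68433248 603.54756978 202.71944218] [-3.14081171e+00 -9.75546183e-05  2.87975373e+00] [ 1.20338015e+00  4.91400068e-01  1.55927930e+00  1.65814142e-05
  1.09170016e+00 -1.05584942e-01]
```

View pics/w1.png

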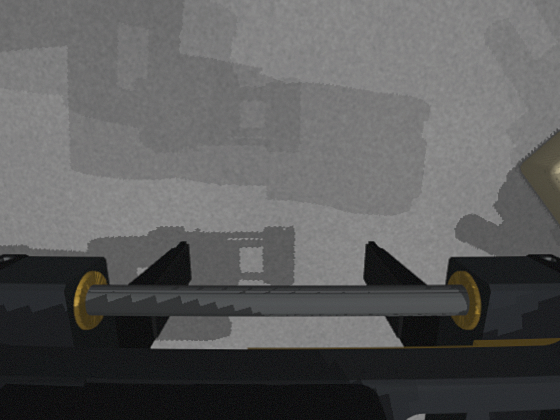

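The move was refused because every row needs all four keys. The wrist picture shows only bench from the start pose, with the finger tips near (185,245) and (370,245).

Emit:
arm_command(
  deltas=[
    {"dx":0,"dy":0,"dz":0.02,"yaw":0},
    {"dx":0.025,"dy":-0.038,"dz":0,"yaw":1.5},
    {"dx":0.025,"dy":-0.038,"dz":0,"yaw":1.5},
    {"dx":0.025,"dy":-0.038,"dz":0,"yaw":1.5},
    {"dx":0.025,"dy":-0.038,"dz":0,"yaw":1.5},
    {"dx":0.025,"dy":-0.038,"dz":0,"yaw":1.5},
    {"dx":0.025,"dy":-0.038,"dz":0,"yaw":1.5},
    {"dx":0.025,"dy":-0.038,"dz":0,"yaw":1.5},
    {"dx":0.025,"dy":-0.038,"dz":0,"yaw":1.5},
    {"dx":0.025,"dy":-0.038,"dz":0,"yaw":1.5},
    {"dx":0.025,"dy":-0.038,"dz":0,"yaw":1.5},
    {"dx":0.025,"dy":-0.038,"dz":0,"yaw":1.5},
    {"dx":0.025,"dy":-0.038,"dz":0,"yaw":1.5},
    {"dx":0.025,"dy":-0.038,"dz":0,"yaw":1.5},
    {"dx":0.025,"dy":-0.038,"dz":0,"yaw":1.5},
    {"dx":0.025,"dy":-0.038,"dz":0,"yaw":1.5},
    {"dx":0.025,"dy":-0.038,"dz":0,"yaw":1.5},
    {"dx":0.026,"dy":-0.046,"dz":0,"yaw":1},
    {"dx":0,"dy":0,"dz":0,"yaw":0},
    {"dx":0,"dy":0,"dz":0,"yaw":0},
  ],
  gripper=0.05,
)

```text
t: 2.15
eef_pos: [586.2, -48.5, 222.5]
tcp_rot: [3.141, -0.001, -2.969]
ft_force: [-0.7, 0.4, 0.2]
opening: 0.527
grip_force: 0.0
```

Run:
```python
from h import *
c=read_camera('wrist'); save(c,'w2.png'); np.savez('w2.npz',W=cloud(c),C=c['color'])
s=state();print(s['eef_pos'],s['tcp_rot'],s['joints'])
```

```text
[585.81991481 -47.55949209 222.73645792] [ 3.14089797e+00 -1.01817441e-03 -2.96778162e+00] [-1.93503285e-01  4.19102040e-01  1.62761528e+00  3.17860753e-04
  1.09607508e+00 -1.93825575e+00]
```

View pics/w2.png

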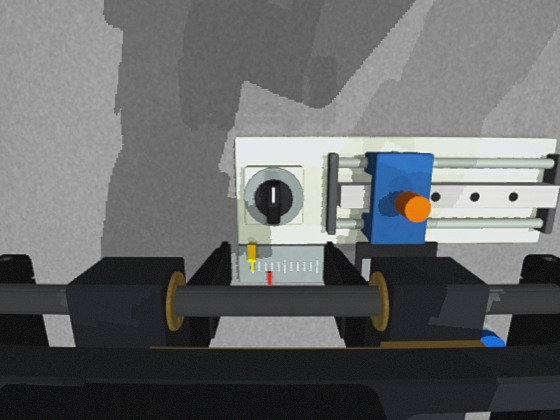

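The wrist view shows the knob at (274,195) with its bar along image vertical. The pointer tip is at (252,271), the red mark at (269,278), and the tool is square to the base.

```bash
cat >> h.py <<'E'
def rep(c,W=None):
    W=cloud(c) if W is None else W; C=c['color']
    hsv=cv2.cvtColor(C,cv2.COLOR_RGB2HSV).astype(int);H,S,V=hsv[...,0],hsv[...,1],hsv[...,2]
    Z=W[...,2]; X=W[...,0]; Y=W[...,1]
    near=(Y>-120)&(Y<20)&(X>630)&(X<730)&(Z<60)
    yb=np.array([-np.sin(np.radians(10.1)),np.cos(np.radians(10.1))]); xb=np.array([yb[1],-yb[0]])
    out={}
    for n,m in dict(yellow=near&(H>20)&(H<35)&(S>150),red=near&((H<6)|(H>174))&(S>150)).items():
        P=W[m]; a=P[:,:2]@xb; b=P[:,:2]@yb
        v,u=np.nonzero(m); print(n,len(P),P.mean(0).round(1),'xb',a.min().round(1),a.max().round(1),'yb',b.min().round(1),np.median(b).round(1),b.max().round(1),'u',u.min(),u.max(),'v',v.min(),v.max())
        tip=(a>a.max()-6) if n=='yellow' else a<a.min()+9
        out[n]=np.median(b[tip]); print('  tip yb',out[n].round(1),tip.sum())
    if len(out)==2: print('mark-tip',out['red']-out['yellow'])
E
python3 - <<'E'
from h import *
d=np.load('w2.npz');W=d['W'];C=d['C']
rep(dict(color=C),W)
X,Y,Z=W[...,0],W[...,1],W[...,2]
m=(Z>78)&(Z<95)&(abs(X-587)<40)&(abs(Y+50)<40);P=W[m];print(len(P),P.mean(0),np.median(P,0));print(cv2.minAreaRect(P[:,:2].astype(np.float32)))
m=(Z>50)&(Z<58)&(abs(X-587)<40)&(abs(Y+50)<40);print('disc',cv2.minEnclosingCircle(W[m][:,:2].astype(np.float32)))
m=(Z>98)&(Z<112)&(abs(X-563)<40)&(abs(Y-80)<40);print('orange',cv2.minEnclosingCircle(W[m][:,:2].astype(np.float32)),W[m].mean(0))
E
```

```text
yellow 178 [664.6 -65.3  27.5] xb 629.5 667.8 yb -186.0 -180.9 -176.4 u 247 255 v 243 271
  tip yb -181.0 10
red 39 [692.9 -39.4  24.2] xb 667.4 684.3 yb -161.6 -160.3 -159.0 u 268 270 v 272 284
  tip yb -160.3 22
mark-tip 20.689847149180252
549 [587.149689   -52.43868064  83.38765098] [587.15703412 -52.47153056  83.50703818]
((587.6068725585938, -52.474063873291016), (39.0561637878418, 13.028705596923828), 9.973650932312012)
disc ((588.0862426757812, -52.166812896728516), 20.822973251342773)
orange ((564.636962890625, 80.85359191894531), 13.072103500366211) [563.87659328  79.78325701 103.45242378]
```

Emit:
arm_command(
  deltas=[
    {"dx":0.002,"dy":-0.005,"dz":-0.03,"yaw":0},
    {"dx":0,"dy":0,"dz":-0.03,"yaw":0},
    {"dx":0,"dy":0,"dz":-0.03,"yaw":0},
    {"dx":0,"dy":0,"dz":-0.02,"yaw":0},
    {"dx":0,"dy":0,"dz":0,"yaw":0},
    {"dx":0,"dy":0,"dz":0,"yaw":0},
  ],
)

```text
t: 2.8
eef_pos: [588.3, -51.8, 113.9]
tcp_rot: [3.142, 0.0, -2.966]
ft_force: [0.2, -0.6, 1.0]
opening: 0.527
grip_force: 0.0
```

Emit:
arm_command(
  deltas=[
    {"dx":0,"dy":-0.0005,"dz":-0.015,"yaw":0},
    {"dx":0,"dy":0,"dz":-0.015,"yaw":0},
    {"dx":0,"dy":0,"dz":-0.006,"yaw":0},
    {"dx":0,"dy":0,"dz":0,"yaw":0},
    {"dx":0,"dy":0,"dz":0,"yaw":0},
  ],
)

```text
t: 3.3
eef_pos: [588.8, -53.2, 78.3]
tcp_rot: [-3.141, 0.001, -2.967]
ft_force: [-0.4, -0.5, 0.5]
opening: 0.526
grip_force: 0.0
```

Emit:
arm_command(
  deltas=[
    {"dx":0,"dy":0,"dz":0,"yaw":0},
    {"dx":0,"dy":0,"dz":0,"yaw":0},
    {"dx":0,"dy":0,"dz":0,"yaw":0},
    {"dx":0,"dy":0,"dz":0,"yaw":0},
    {"dx":0,"dy":0,"dz":0,"yaw":0},
    {"dx":0,"dy":0,"dz":0,"yaw":0},
    {"dx":0,"dy":0,"dz":0,"yaw":0},
    {"dx":0,"dy":0,"dz":0,"yaw":0},
  ],
  gripper=0.0,
)

```text
t: 4.1
eef_pos: [588.4, -53.3, 77.2]
tcp_rot: [3.142, 0.0, -2.967]
ft_force: [-0.7, 0.6, 0.4]
opening: 0.007
grip_force: 0.0
```

Run:
```python
from h import *
c=read_camera('wrist'); save(c,'w3.png'); np.savez('w3.npz',W=cloud(c),C=c['color'])
s=state();print(s['eef_pos'],s['opening'],s['grip_force'],s['t'])
```

```text
[588.34536754 -53.3067113   77.12717947] 0.004542335710134734 0.0 4.15
```

View pics/w3.png

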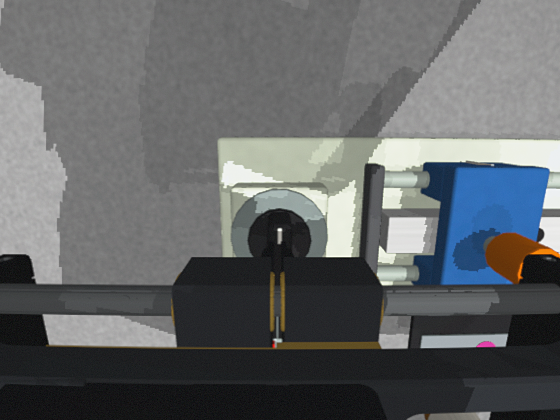

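The fingers shut fully without gripping anything. The knob disc is centred at about (280,230), and the finger blocks are below it in the picture.

Run:
```python
from h import *
d=np.load('w3.npz');W=d['W']
for v in range(190,345,8): print(v,W[v,280].round(0),W[v,276].round(0),W[v,300].round(0))
c=read_camera('wrist');print(np.array(c['extrinsics']).round(3))
X,Y,Z=W[...,0],W[...,1],W[...,2]
m=(Z>50)&(Z<58)&(abs(X-587)<40)&(abs(Y+50)<40);print('disc',cv2.minEnclosingCircle(W[m][:,:2].astype(np.float32)))
```

```text
190 [557. -57.  45.] [557. -59.  45.] [555. -43.  40.]
198 [562. -56.  47.] [562. -58.  45.] [559. -43.  46.]
206 [567. -55.  46.] [567. -57.  46.] [565. -42.  45.]
214 [568. -55.  63.] [569. -57.  60.] [570. -41.  46.]
222 [568. -55.  81.] [569. -57.  79.] [573. -41.  53.]
230 [571. -54.  85.] [572. -57.  84.] [578. -40.  54.]
238 [576. -54.  85.] [576. -56.  85.] [584. -39.  54.]
246 [577. -54.  96.] [578. -55.  92.] [589. -38.  54.]
254 [578. -54. 104.] [578. -55. 105.] [594. -37.  55.]
262 [578. -54. 115.] [580. -55. 110.] [553. -53. 176.]
270 [578. -54. 123.] [584. -54. 110.] [553. -54. 180.]
278 [555. -58. 182.] [587. -54. 112.] [553. -54. 185.]
286 [557. -58. 184.] [559. -59. 180.] [554. -54. 188.]
294 [557. -58. 186.] [559. -59. 184.] [554. -54. 192.]
302 [560. -58. 185.] [561. -58. 184.] [556. -54. 191.]
310 [563. -57. 183.] [563. -58. 184.] [558. -53. 191.]
318 [565. -57. 184.] [665. -40.  18.] [561. -53. 190.]
326 [566. -57. 186.] [672. -39.  19.] [563. -52. 190.]
334 [596. -51. 144.] [680. -38.  17.] [565. -52. 190.]
342 [568. -56. 190.] [568. -57. 190.] [566. -52. 191.]
[[-1.74000e-01 -9.54000e-01 -2.43000e-01  5.20356e+02]
 [ 9.85000e-01 -1.68000e-01 -4.40000e-02 -6.53990e+01]
 [ 1.00000e-03 -2.47000e-01  9.69000e-01  2.58571e+02]
 [ 0.00000e+00  0.00000e+00  0.00000e+00  1.00000e+00]]
disc ((587.9776000976562, -52.28470993041992), 20.794658660888672)
```

Run:
```python
from h import *
for f,tz in (('w1',202.7),('w2',222.7),('w3',77.1)):
    W=np.load(f+'.npz')['W'];Z=W[...,2]-tz
    m=(Z>-40)&(Z<60)&(np.arange(560)[None]>100)&(np.arange(560)[None]<420)
    if f=='w3': m&=(W[...,2]>88)
    P=W[m];print(f,len(P),'minZ rel',np.percentile(P[:,2]-tz,[0,1,5,20]).round(1))
    k=P[:,2]-tz<np.percentile(P[:,2]-tz,5);print(P[k].mean(0).round(1))
    v,u=np.nonzero(m);print(u.min(),u.max(),v.min(),v.max())
```

```text
w1 3051 minZ rel [10.3 11.6 14.2 22.5]
[158.2 604.9 215.3]
133 419 241 328
w2 2286 minZ rel [10.  11.5 14.8 24.2]
[581.6 -49.9 235.4]
188 365 241 327
w3 638 minZ rel [11.3 11.9 13.8 21.7]
[577.1 -55.4  89.6]
260 293 241 284
```

The lowest visible finger points are about 10 mm above the reported TCP, not 19 mm below it. So the tips really shut just over the bar top, which fits the full closing with no force. I'll open and go lower while watching the force.

Emit:
arm_command(
  deltas=[
    {"dx":0,"dy":0.0005,"dz":0,"yaw":0},
    {"dx":0,"dy":0,"dz":0,"yaw":0},
    {"dx":0,"dy":0,"dz":0,"yaw":0},
    {"dx":0,"dy":0,"dz":0,"yaw":0},
    {"dx":0,"dy":0,"dz":-0.004,"yaw":0},
    {"dx":0,"dy":0,"dz":-0.004,"yaw":0},
    {"dx":0,"dy":0,"dz":-0.004,"yaw":0},
    {"dx":0,"dy":0,"dz":0,"yaw":0},
  ],
  gripper=0.04,
)

```text
t: 5.0
eef_pos: [588.0, -52.8, 64.4]
tcp_rot: [3.141, -0.001, -2.967]
ft_force: [0.3, -0.3, 1.4]
opening: 0.419
grip_force: 0.0
```

Emit:
arm_command(
  deltas=[
    {"dx":0,"dy":0,"dz":-0.005,"yaw":0},
    {"dx":0,"dy":0,"dz":-0.005,"yaw":0},
    {"dx":0,"dy":0,"dz":-0.002,"yaw":0},
    {"dx":0,"dy":0,"dz":0,"yaw":0},
  ],
)

```text
t: 5.4
eef_pos: [588.1, -52.8, 52.7]
tcp_rot: [3.141, -0.001, -2.967]
ft_force: [-0.4, 0.2, -0.2]
opening: 0.421
grip_force: 0.0
```

Emit:
arm_command(
  deltas=[
    {"dx":0,"dy":0,"dz":0,"yaw":0},
    {"dx":0,"dy":0,"dz":0,"yaw":0},
    {"dx":0,"dy":0,"dz":0,"yaw":0},
    {"dx":0,"dy":0,"dz":0,"yaw":0},
    {"dx":0,"dy":0,"dz":0,"yaw":0},
    {"dx":0,"dy":0,"dz":0,"yaw":0},
  ],
  gripper=0.0,
)

```text
t: 6.0
eef_pos: [588.3, -52.1, 53.4]
tcp_rot: [3.141, 0.0, -2.967]
ft_force: [-0.3, 5.4, 1.7]
opening: 0.146
grip_force: 30.0
```

Emit:
arm_command(
  deltas=[
    {"dx":0,"dy":0,"dz":0,"yaw":-4},
    {"dx":0,"dy":0,"dz":0,"yaw":-8},
    {"dx":0,"dy":0,"dz":0,"yaw":-8},
    {"dx":0,"dy":0,"dz":0,"yaw":-8},
    {"dx":0,"dy":0,"dz":0,"yaw":-8},
    {"dx":0,"dy":0,"dz":0,"yaw":-8},
    {"dx":0,"dy":0,"dz":0,"yaw":-8},
    {"dx":0,"dy":0,"dz":0,"yaw":-8},
    {"dx":0,"dy":0,"dz":0,"yaw":-8},
    {"dx":0,"dy":0,"dz":0,"yaw":-8},
    {"dx":0,"dy":0,"dz":0,"yaw":-8},
    {"dx":0,"dy":0,"dz":0,"yaw":-8},
    {"dx":0,"dy":0,"dz":0,"yaw":-8},
    {"dx":0,"dy":0,"dz":0,"yaw":-8},
    {"dx":0,"dy":0,"dz":0,"yaw":-8},
    {"dx":0,"dy":0,"dz":0,"yaw":-8},
    {"dx":0,"dy":0,"dz":0,"yaw":-8},
    {"dx":0,"dy":0,"dz":0,"yaw":-4},
    {"dx":0,"dy":0,"dz":0,"yaw":0},
    {"dx":0,"dy":0,"dz":0,"yaw":0},
  ],
)

```text
t: 8.0
eef_pos: [588.4, -51.9, 53.3]
tcp_rot: [-3.141, -0.001, 0.942]
ft_force: [0.5, 5.5, 0.5]
opening: 0.144
grip_force: 30.0
```

Run:
```python
from h import *
for n in ('scene','top'):
    c=read_camera(n); save(c,n+'4.png'); print(n)
    try: rep(c)
    except Exception as e: print(e)
print('before, scene:')
d=np.load('scene0.npz'); rep(dict(color=d['C']),d['W'])
s=state();print(s['eef_pos'],np.degrees(s['tcp_rot']),s['grip_force'],s['opening'])
```

```text
scene
yellow 61 [666.4 -43.3  26.9] xb 633.7 667.8 yb -164.5 -159.4 -154.3 u 190 200 v 215 227
  tip yb -159.2 5
red 23 [695.7 -37.2  22.9] xb 670.8 687.7 yb -165.2 -158.1 -155.4 u 186 191 v 229 235
  tip yb -159.4 14
mark-tip -0.2735651096263325
top
zero-size array to reduction operation minimum which has no identity
before, scene:
yellow 68 [670.  -62.3  26.1] xb 632.6 668.3 yb -184.7 -178.7 -173.4 u 183 193 v 212 225
  tip yb -179.2 8
red 24 [695.8 -37.5  22.7] xb 670.5 686.7 yb -167.3 -158.2 -155.7 u 186 191 v 229 235
  tip yb -158.9 14
mark-tip 20.328415103287057
[588.34774737 -51.96619475  53.33303251] [-1.79974443e+02 -4.66187392e-02  5.39870851e+01] 29.991872906684875 0.1462039732827272h.py:23: RuntimeWarning: Mean of empty slice.
  v,u=np.nonzero(m); print(n,len(P),P.mean(0).round(1),'xb',a.min().round(1),a.max().round(1),'yb',b.min().round(1),np.median(b).round(1),b.max().round(1),'u',u.min(),u.max(),'v',v.min(),v.max())
  ret = um.true_divide(
```

Emit:
arm_command(
  deltas=[
    {"dx":0,"dy":0,"dz":0,"yaw":-5},
    {"dx":0,"dy":0,"dz":0,"yaw":-4},
    {"dx":0,"dy":0,"dz":0,"yaw":0},
    {"dx":0,"dy":0,"dz":0,"yaw":0},
    {"dx":0,"dy":0,"dz":0,"yaw":0},
    {"dx":0,"dy":0,"dz":0,"yaw":0},
  ],
)

```text
t: 8.7
eef_pos: [588.4, -51.9, 53.4]
tcp_rot: [-3.141, -0.001, 0.785]
ft_force: [0.7, 6.5, 1.8]
opening: 0.144
grip_force: 30.0
```

Emit:
arm_command(
  deltas=[
    {"dx":0,"dy":0,"dz":0,"yaw":0},
    {"dx":0,"dy":0,"dz":0,"yaw":0},
    {"dx":0,"dy":0,"dz":0,"yaw":0},
    {"dx":0,"dy":0,"dz":0,"yaw":0},
    {"dx":0,"dy":0,"dz":0.02,"yaw":0},
    {"dx":0,"dy":0,"dz":0.04,"yaw":0},
    {"dx":0,"dy":0,"dz":0.04,"yaw":0},
    {"dx":0,"dy":0,"dz":0.04,"yaw":0},
    {"dx":-0.03,"dy":0,"dz":0.03,"yaw":-7},
    {"dx":-0.03,"dy":0,"dz":0,"yaw":-7},
    {"dx":0,"dy":0,"dz":0,"yaw":-7},
    {"dx":0,"dy":0,"dz":0,"yaw":-7},
    {"dx":0,"dy":0,"dz":0,"yaw":-7},
    {"dx":0,"dy":0,"dz":0,"yaw":0},
    {"dx":0,"dy":0,"dz":0,"yaw":0},
  ],
  gripper=0.045,
)

```text
t: 10.2
eef_pos: [528.3, -52.8, 223.1]
tcp_rot: [3.141, 0.0, 0.178]
ft_force: [0.0, -0.2, 0.4]
opening: 0.475
grip_force: 0.0
```

Run:
```python
from h import *
for n in ('scene','top','wrist'):
    c=read_camera(n); save(c,n+'5.png'); print(n)
    try: rep(c)
    except Exception as e: print(e)
s=state();print(s['eef_pos'],np.degrees(s['tcp_rot']),s['opening'])
```

```text
scene
yellow 66 [666.2 -42.2  26.3] xb 632.9 668.3 yb -164.4 -158.4 -153.5 u 191 201 v 215 228
  tip yb -158.8 6
red 23 [695.8 -37.2  23. ] xb 670.6 686.2 yb -166.0 -158.0 -155.4 u 186 191 v 229 235
  tip yb -158.0 14
mark-tip 0.8545785612581653
top
yellow 59 [662.6 -45.2  27.6] xb 631.7 667.6 yb -167.9 -160.5 -155.3 u 338 344 v 167 183
  tip yb -161.4 5
red 15 [693.9 -39.2  24.1] xb 669.0 682.7 yb -164.1 -160.4 -157.4 u 336 338 v 160 166
  tip yb -160.2 10
mark-tip 1.2604363756086912
wrist
yellow 245 [661.5 -45.4  27.8] xb 630.2 666.7 yb -166.5 -161.1 -155.8 u 288 297 v 47 83
  tip yb -161.1 13
red 77 [692.6 -39.2  24.3] xb 667.3 682.8 yb -162.2 -160.0 -157.8 u 290 294 v 30 46
  tip yb -160.0 46
mark-tip 1.094289900955971
[528.33392839 -52.82171725 223.07177466] [1.79998160e+02 1.00875678e-02 1.01239245e+01] 0.4689810418913252
```

View pics/wrist5.png

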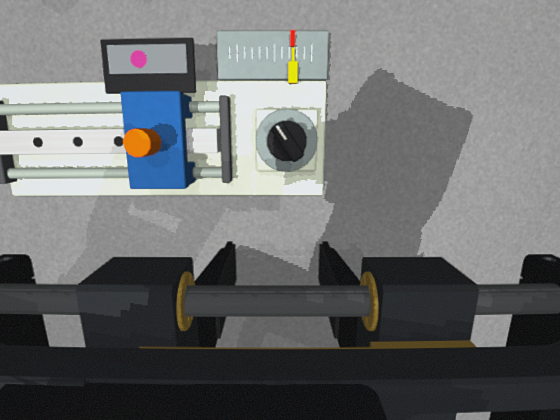

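The pointer at (292,65) sits in line with the mark at (292,38). The three cameras put the residual at about 1 mm, within tolerance. Next is the orange knob.

Emit:
arm_command(
  deltas=[
    {"dx":0.009,"dy":0.033,"dz":0,"yaw":0},
    {"dx":0.009,"dy":0.033,"dz":0,"yaw":0},
    {"dx":0.009,"dy":0.033,"dz":0,"yaw":0},
    {"dx":0.009,"dy":0.034,"dz":0,"yaw":0},
    {"dx":0,"dy":0,"dz":-0.03,"yaw":0},
    {"dx":0,"dy":0,"dz":-0.04,"yaw":0},
    {"dx":0,"dy":0,"dz":-0.03,"yaw":0},
    {"dx":0,"dy":0,"dz":0,"yaw":0},
    {"dx":0,"dy":0,"dz":0,"yaw":0},
  ],
)

```text
t: 11.25
eef_pos: [564.7, 80.2, 123.7]
tcp_rot: [3.142, 0.0, 0.175]
ft_force: [-1.0, -0.2, 0.6]
opening: 0.472
grip_force: 0.0
```

Run:
```python
from h import *
c=read_camera('wrist'); save(c,'w6.png');W=cloud(c);X,Y,Z=W[...,0],W[...,1],W[...,2]
hsv=cv2.cvtColor(c['color'],cv2.COLOR_RGB2HSV).astype(int)
m=(hsv[...,0]<16)&(hsv[...,1]>180)&(Z<112)&(Z>70)&(abs(X-564)<30)&(abs(Y-80)<30);P=W[m]
print(len(P));
if len(P): print(P.min(0),P.max(0),cv2.minEnclosingCircle(P[:,:2].astype(np.float32)))
s=state();print(s['eef_pos'],np.degrees(s['tcp_rot']),s['ft_force'])
```

```text
1410
[552.71402671  68.90894899  77.07750674] [577.73930546  93.33839382 105.75991589] ((565.3438110351562, 81.37228393554688), 12.641901016235352)
[565.11711044  80.17774107 124.49988701] [ 1.79982553e+02 -8.55491171e-02  1.00321590e+01] [-0.02330136 -0.05626918 -0.48197868]
```

View pics/w6.png

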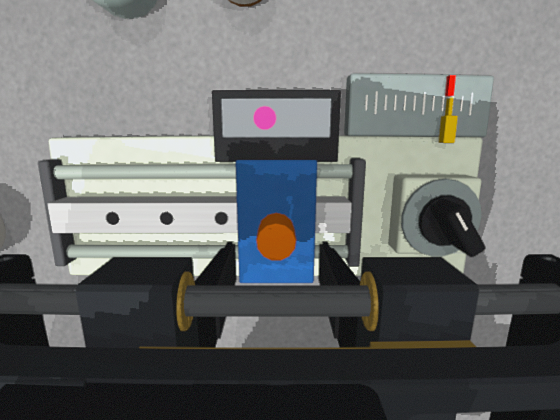

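The orange knob at (275,240) lies between the finger tips at (230,245) and (325,245). The pointer and mark both line up near column 450. I'll descend and close.

Emit:
arm_command(
  deltas=[
    {"dx":0,"dy":0.001,"dz":-0.02,"yaw":0},
    {"dx":0,"dy":0,"dz":-0.02,"yaw":0},
    {"dx":0,"dy":0,"dz":-0.012,"yaw":0},
    {"dx":0,"dy":0,"dz":-0.004,"yaw":0},
    {"dx":0,"dy":0,"dz":0,"yaw":0},
    {"dx":0,"dy":0,"dz":0,"yaw":0},
  ],
)

```text
t: 11.9
eef_pos: [564.9, 81.2, 68.1]
tcp_rot: [3.141, -0.001, 0.175]
ft_force: [0.9, -0.7, -0.1]
opening: 0.477
grip_force: 0.0
```

Emit:
arm_command(
  deltas=[
    {"dx":0,"dy":0,"dz":0,"yaw":0},
    {"dx":0,"dy":0,"dz":0,"yaw":0},
    {"dx":0,"dy":0,"dz":0,"yaw":0},
    {"dx":0,"dy":0,"dz":0,"yaw":0},
    {"dx":0,"dy":0,"dz":0,"yaw":0},
    {"dx":0,"dy":0,"dz":0,"yaw":0},
  ],
  gripper=0.0,
)

```text
t: 12.5
eef_pos: [564.5, 81.2, 67.5]
tcp_rot: [3.141, -0.0, 0.175]
ft_force: [-0.9, 1.1, 5.6]
opening: 0.269
grip_force: 30.0
```

Emit:
arm_command(
  deltas=[
    {"dx":0,"dy":0,"dz":0.005,"yaw":0},
    {"dx":0,"dy":0,"dz":0.005,"yaw":0},
    {"dx":0,"dy":0,"dz":0.005,"yaw":0},
    {"dx":0,"dy":0,"dz":0,"yaw":0},
    {"dx":0,"dy":0,"dz":0,"yaw":0},
    {"dx":0,"dy":0,"dz":0,"yaw":0},
  ],
)

```text
t: 13.1
eef_pos: [564.4, 81.2, 82.0]
tcp_rot: [3.142, -0.0, 0.175]
ft_force: [3.0, 0.3, -7.2]
opening: 0.27
grip_force: 30.0
```

Lifted with about 6–7 N of spring force. Now slide one hole on.

Emit:
arm_command(
  deltas=[
    {"dx":-0.0008,"dy":0.0043,"dz":0,"yaw":0},
    {"dx":-0.0008,"dy":0.005,"dz":0,"yaw":0},
    {"dx":-0.0009,"dy":0.005,"dz":0,"yaw":0},
    {"dx":-0.0009,"dy":0.005,"dz":0,"yaw":0},
    {"dx":-0.0009,"dy":0.005,"dz":0,"yaw":0},
    {"dx":-0.0009,"dy":0.005,"dz":0,"yaw":0},
    {"dx":-0.0009,"dy":0.005,"dz":0,"yaw":0},
    {"dx":-0.0009,"dy":0.005,"dz":0,"yaw":0},
    {"dx":-0.0008,"dy":0.005,"dz":0,"yaw":0},
    {"dx":0,"dy":0,"dz":0,"yaw":0},
    {"dx":0,"dy":0,"dz":0,"yaw":0},
    {"dx":0,"dy":0,"dz":0,"yaw":0},
  ],
)

```text
t: 14.3
eef_pos: [556.5, 125.6, 82.2]
tcp_rot: [-3.141, 0.0, 0.175]
ft_force: [2.2, 1.4, -5.7]
opening: 0.268
grip_force: 30.0
```

Emit:
arm_command(
  deltas=[
    {"dx":0,"dy":0,"dz":-0.004,"yaw":0},
    {"dx":0,"dy":0,"dz":-0.004,"yaw":0},
    {"dx":0,"dy":0,"dz":-0.004,"yaw":0},
    {"dx":0,"dy":0,"dz":-0.003,"yaw":0},
    {"dx":0,"dy":0,"dz":0,"yaw":0},
    {"dx":0,"dy":0,"dz":0,"yaw":0},
    {"dx":0,"dy":0,"dz":0,"yaw":0},
  ],
)

```text
t: 15.0
eef_pos: [556.6, 125.4, 67.5]
tcp_rot: [3.141, -0.0, 0.175]
ft_force: [-1.9, -0.0, 4.6]
opening: 0.264
grip_force: 30.0
```

Emit:
arm_command(
  deltas=[
    {"dx":0,"dy":0,"dz":-0.001,"yaw":0},
    {"dx":0,"dy":0,"dz":0,"yaw":0},
    {"dx":0,"dy":0,"dz":0,"yaw":0},
    {"dx":0,"dy":0,"dz":0,"yaw":0},
    {"dx":0,"dy":0,"dz":0,"yaw":0},
  ],
)

```text
t: 15.5
eef_pos: [556.8, 125.5, 67.3]
tcp_rot: [3.141, -0.001, 0.175]
ft_force: [-4.2, 0.0, 15.4]
opening: 0.263
grip_force: 30.0
```

Run:
```python
from h import *
s=state();print(s['eef_pos'],s['ft_force'],s['grip_force'])
for n in ('scene','wrist'):
    c=read_camera(n); save(c,n+'7.png');print(n)
    try: rep(c)
    except Exception as e: print(e)
```

```text
[556.7604236  125.46657423  67.32377461] [-4.21142784  0.04740327 15.35025517] 30.00247746706009
scene
yellow 66 [666.2 -42.1  26.3] xb 632.1 668.1 yb -165.3 -158.3 -153.5 u 191 201 v 215 228
  tip yb -158.6 6
red 23 [695.7 -37.3  22.8] xb 670.6 685.8 yb -167.1 -158.3 -155.2 u 186 191 v 229 235
  tip yb -158.9 14
mark-tip -0.2777831185439936
wrist
yellow 727 [662.8 -42.1  25.3] xb 630.8 665.7 yb -162.8 -157.1 -154.4 u 541 559 v 92 146
  tip yb -159.5 69
red 170 [691.9 -37.3  21.9] xb 667.7 683.2 yb -161.9 -158.0 -156.2 u 551 559 v 65 89
  tip yb -158.1 111
mark-tip 1.4781777673031797
```

View pics/scene7.png

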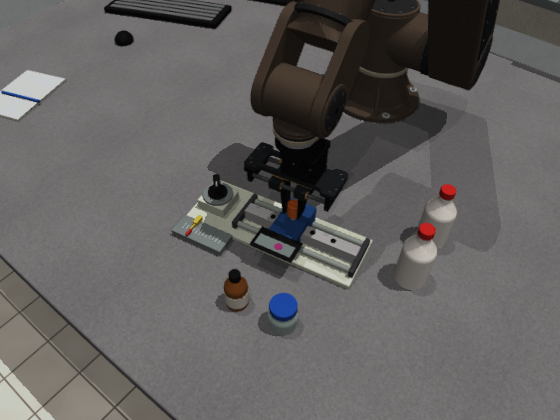

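The scene view shows the carriage at about (292,222) one hole on, the orange knob held, the pointer and mark in line at (193,227), and every bottle standing. A 1 mm further push met a hard stop (15 N, no travel), so the pin is home.

```bash
python3 -c "
from cell import job_done;print(job_done())"
```

```text
the job is handed in; nothing more can be done
None
```

I turned the pointer onto the red mark (within about 1 mm), moved the carriage to the next hole with the pin home and the orange knob held, left the bottles and jar untouched, and handed the job in at about 16 s; no verdict was returned.

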